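# Unlock the mirror box with its T-key and slide the lid back

## Task

The T-shaped key stands loosely in the round lock collar of the wooden mirror box but has not caught: press it down while turning it until its blade drops into the lock (seen from above, a short turn anticlockwise finds the slot), then turn it clockwise as far as it goes, which draws the bolt. Then push the lid fully open, away from the robot, so that the bronze mirror lies uncovered. Leave the key down in the lock in its turned position, let go of everything, and do not disturb the small things on the table round the box.

Things in the scene. Friction and masses are not known exactly. Their poses are not given: they have to be found in the camera images.
- mirror_box: Wooden box fixed to the table, 160 (x) x 216 (y) x 48 mm high; origin at the centre of its underside, +x the way the lid opens (away from the robot), +y left, z up. Right end (y -108 to -42 mm): lock housing, top 46 mm. The rest holds a bronze mirror under the sliding lid. Locked, a steel bolt (guide 58 mm high) reaches from the lock into a bracket on the lid (60 mm high).
- lock_mouth (a point): Centre of the mouth of the round steel lock collar, 56 mm above the table, at x = 0, y = -78 mm in the box's frame: the vertical axis about which the key turns. Collar 32 mm outside, bore 21.6 mm.
- key_bar (a point): Centre of the cross bar of the loose steel T-key. The bar is 52 mm long along this point's y, 12 mm thick along its x (pinch it so, from above) and 16 mm high. At the start this point is 100 mm above the table; once the key has dropped in, 88 mm. At the start the bar is turned 0.35 to 1.1 rad clockwise (from above) of the slot in the rotor.
- t_key: The T-key, about 90 g; origin at the bottom of its blade, z up the shank. Flat blade 16 mm (along the bar, y) x 5 mm x 12 mm high, above it a 20 mm round shank. It starts upright in the collar, the blade resting on the rotor. When the bar is in line with the rotor's slot (within about 0.1 rad, either way round) it drops 12 mm.
- lock_rotor (a joint): Hidden rotor with the key slot, rad, positive clockwise from above: 0 = locked stop, slot along the box's y; 1.6 = unlocked stop, slot along the box's x. Starts at 0 to 0.25 and stays where it is left (friction 0.07 N m); the blade has about 0.13 rad of play either side in the slot. The bolt is drawn in step with it and frees the lid beyond about 1.1.
- lid (a joint): How far the lid is slid open, in m: 0 = shut, 0.10 = fully open stop, along the box's +x. It slides with about 1.5 N of friction and stays where it is left. While the bolt is out it cannot move.
- lid_ridge (a point): Centre of the wooden ridge on the lid, a raised bar 80 mm long along the box's y, 12 mm thick along its x, standing from 46 mm to 61 mm above the table (this point at 53 mm). Moves with the lid; push it from its -x side. It is 45 mm behind the middle of the lid towards the robot.
- tape_reel: Round red pocket tape measure, 56 x 55 x 18 mm, bystander; origin under its centre.
- loupe: Small black folding loupe, 29 x 48 x 22 mm, bystander; origin under its centre.
- rubber: Blue and white eraser, 19 x 42 x 12 mm, bystander; origin under its centre.
- finds_tray: Small white card box, 42 x 52 x 24 mm, bystander; origin under its centre.
There are look-alikes about, which are no part of the job. Of the things shaped like the t_key, the bare steel one is meant.

How it is judged:
By the outcome, as a careful person would: the job done as asked, in the order asked, and still so for the second after the job is handed in, with the robot touching nothing.
It also fails if it takes over 54 s, if anything falls off the work surface, if the arm or the gripper's body presses on something with over 40 N, if the wrist force passes 120 N, or if a joint passes its speed limit or range.

## Robot

A 6-joint arm with a two-finger parallel gripper is mounted at the origin on a cart in front of the work surface, level with it; the furniture and walls round the work are solid. World frame = base frame: x ahead of the robot, y to its left, z up, the work surface at z = 0. Lengths are in m, angles in rad, forces in N, time in s.
With the tool pointing down it reaches from about 0.35 to 0.775 m from the base axis. Payload 7.3 kg.
Tool frame: the origin (TCP) lies at the centre of the arm's flange, where the gripper is bolted on; the fingertips stand 178 mm ahead of it and the grasp point (between the pads) lies 159 mm ahead of it; z points along the fingers, y is the line along which they close (so a half turn about z gives the same grasp; the last joint's range is limited). The gripper opens to 92 mm and grips with 3 to 60 N. Pads are 19 mm wide; open, the fingers measure 130 mm over their backs; the gripper's body (75 mm by 190 mm) begins 47 mm behind the grasp point.
Start: joints at [-1.384, 0.342, 1.524, -0, 1.275, -0.146], TCP at [0.172, -0.496, 0.405] pointing down, gripper open.
Joint ranges: [-2.53, 2.53], [-0.77, 2.02], [0.04, 2.7], [-1, 4.14], [0.28, 2.66], [-3.11, 3.11]. Speed limits (rad/s): [2.57, 2.57, 3.14, 3.14, 3.14, 3.14].

## Interface

Orientations are given as [roll, pitch, yaw] about the fixed x, y, z axes, in that order (R = Rz(yaw) Ry(pitch) Rx(roll)).
In Python, from cell import telemetry, vision, ticket gives the robot as it stands.
- The arm moves only by the shell command python3 -m crank 'ROWS' [FORCE]. ROWS is JSON, a list of rows, each a list of 5 numbers: the gripper command: -1 is shut, 1 is fully open, values between are in proportion, then the shift along the tool's x, y, z in mm, then the turn about the tool's z in rad. In form: [[fingers, dx, dy, dz, roll], ...]. A call has 1 to 12 rows; each row is the pose to reach, as a shift and turn from the pose commanded when the call began, along the tool's axes at that moment; what a row does not reach only later rows make up. A row lasts 1/12 s, in which the tool goes at most 41.7 mm and 7.16 degrees, less where a joint would pass 70% of its speed; a pose out of reach is approached as far as the arm can. A call with a gripper value outside its range is refused whole. The fingers move at their own pace and stop on an object; FORCE is the grip in N (left out, the last holds). Time passes only in rows, so rows that repeat a pose let the fingers close. It gives the time, the measured TCP pose, the force, the opening and the grip force at its end, in the units of the state.
- telemetry.observe(): the state, without advancing time (a new reading comes with each control period).
- vision.read_camera(name): name is "side" or "top"; returns (picture, depth): 384x512x3 uint8, red, green, blue; 384x512 float32, m along the optical axis (not along the pixel's ray), 0 where there is no reading.
- vision.get_calibration(name): a dict with "camera_matrix" (3x3 intrinsics, pixels), "rvec" (rotation vector, rad) and "tvec" (3), from world to camera coordinates, as OpenCV has them. Camera axes: x right, y down, z forward; pixel columns grow to the right and rows downward; lengths in m; the calibration is good to about 2 mm. A picture is of the moment at which its call begins. get_calibration takes no time and is no camera call.
- ticket.hand_in(): hands the job in; it is judged then, once.
The state is a dict: "time": time; "qpos": joint angles; "qvel": joint speeds; "joint_efforts": joint torques, N m; "tool_pos": TCP position; "tool_rot": TCP orientation; "contact_force": force on the tool from outside, world axes, zero at the start; "torque": the same for the moment, N m; "opening": finger opening in m; "grip_force": force on a finger pad.
Only numpy, scipy, OpenCV 4.12 (cv2) and the standard library are available. Lean on these libraries where they do the work, as an engineer would, in place of code of your own. Each camera call takes 0.05 s, during which the arm holds its last target. There are 200 camera calls.

## Working session

There is one attempt and no reset: what is moved stays moved. The work goes in short steps, Python scripts to look and compute and a shell command to move; the robot and the scene stay as the last step left them, time stands still between calls to the robot, and variables do not carry over. Pictures are saved under pics/ and viewed, at most 10 in all, crops included, and the job is handed in when it is done.

```bash
mkdir -p pics; ls; python3 - <<'E'
from cell import telemetry, vision
import cv2,numpy as np
print(telemetry.observe())
for n in("side","top"):
    p,d=vision.read_camera(n); cv2.imwrite(f"pics/{n}0.png",cv2.cvtColor(p,cv2.COLOR_RGB2BGR)); np.save(f"pics/{n}0.npy",d)
    c=vision.get_calibration(n);print(n,c)
    R=cv2.Rodrigues(np.array(c["rvec"],float))[0];print(-R.T@np.array(c["tvec"]).ravel())
E
```

```text
pics
{'time': 0.0, 'qpos': array([-1.38398216e+00,  3.42718596e-01,  1.52502611e+00, -2.53127853e-05,
        1.27539768e+00, -1.45981651e-01]), 'qvel': array([ 0.00011314,  0.0019925 , -0.00128561,  0.00102321, -0.00072756,
        0.00057353]), 'joint_efforts': array([ 5.72531353e-04, -4.31241417e+01, -2.44220048e+01,  7.18861562e-02,
        5.58011059e-02, -1.41264632e-04]), 'tool_pos': array([ 0.17151131, -0.4960472 ,  0.40404372]), 'tool_rot': array([-3.14005589e+00, -2.01481135e-04,  3.32803049e-01]), 'contact_force': array([-1.10409788, -0.13756569, -0.31540567]), 'torque': array([ 0.01183498, -0.05078247, -0.01846435]), 'grip_force': 0.0, 'opening': 0.09195831348523169}
side {'camera_matrix': array([[351.50389325,   0.        , 254.90848507],
       [  0.        , 351.50389325, 191.02932482],
       [  0.        ,   0.        ,   1.        ]]), 'rvec': array([ 0.62871082, -2.29446266,  1.58009516]), 'tvec': array([0.47119166, 0.20585091, 0.78295601])}
[0.08251674 0.80727246 0.46788721]
top {'camera_matrix': array([[362.59810875,   0.        , 252.73855781],
       [  0.        , 362.59810875, 196.69764314],
       [  0.        ,   0.        ,   1.        ]]), 'rvec': array([ 2.14831735, -2.08597297,  0.19512207]), 'tvec': array([-0.01452495,  0.55485519,  0.96551235])}
[ 0.36125463 -0.00891106  1.05342538]
```

View pics/top0.png

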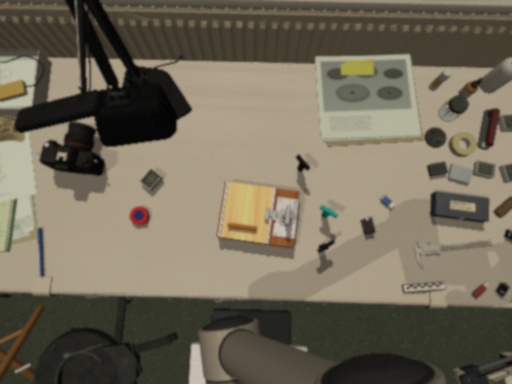

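View pics/side0.png

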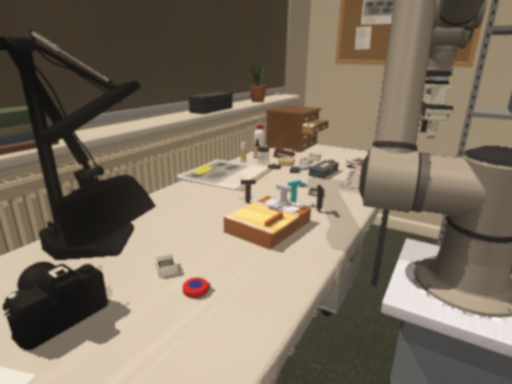

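Top view: bare steel T-key in the box collar (≈283,215). Candidates for the key are steel (283,215), black (302,162), teal (329,211) and dark (326,243); I choose the steel one in the lock. The box centre is ≈(259,213), the reel (139,216), tray (152,180), loupe (368,226) and rubber (388,202). Next is a close crop.

```bash
cat > h.py <<'E'
import cv2,numpy as np
from cell import vision,telemetry
def cal(n):
    c=vision.get_calibration(n);R=cv2.Rodrigues(np.array(c["rvec"],float))[0];return np.array(c["camera_matrix"]),R,np.array(c["tvec"],float).ravel()
def ray(n,u,v):
    K,R,t=cal(n);return -R.T@t,R.T@np.linalg.solve(K,[u,v,1.])
def atz(n,u,v,z):
    o,d=ray(n,u,v);return o+d*(z-o[2])/d[2]
def proj(n,X):
    K,R,t=cal(n);p=K@(R@np.array(X)+t);return p[:2]/p[2]
def cloud(n,d):
    K,R,t=cal(n);v,u=np.mgrid[:384,:512];P=np.stack([(u-K[0,2])/K[0,0]*d,(v-K[1,2])/K[1,1]*d,d],-1);return (P-t)@R
def tri(a,b):
    (o,d),(p,e)=ray("top",*a),ray("side",*b);s=np.linalg.lstsq(np.stack([d,-e],1),p-o,rcond=None)[0]
    x,y=o+d*s[0],p+e*s[1];return (x+y)/2,np.linalg.norm(x-y)
E
python3 - <<'E'
import cv2,numpy as np
from h import *
a=cv2.imread("pics/top0.png")[145:265,205:345];b=cv2.imread("pics/side0.png")[165:255,215:335]
a=cv2.resize(a,(700,600)[:2],interpolation=cv2.INTER_CUBIC)
b=cv2.resize(b,(800,600),interpolation=cv2.INTER_CUBIC)
cv2.imwrite("pics/ta.png",a);cv2.imwrite("pics/sa.png",b)
for n in("top","side"):
    P=cloud(n,np.load(f"pics/{n}0.npy"))
    for z0,z1 in((.03,.05),(.052,.064),(.085,.115)):
        m=(P[...,2]>z0)&(P[...,2]<z1)&(P[...,0]>.25)&(P[...,0]<.55)&(P[...,1]>-.25)&(P[...,1]<.2)
        k,l,s,c=cv2.connectedComponentsWithStats(m.astype(np.uint8))
        for i in range(1,k):
            if s[i,4]>3: print(n,z0,s[i],P[l==i].mean(0).round(4))
E
```

```text
top 0.03 [ 216  198   83   50 2849] [ 0.4884 -0.0128  0.0453]
top 0.03 [322 212   6   5  11] [ 0.5122 -0.1994  0.0404]
top 0.03 [319 244   2   4   5] [ 0.4257 -0.1873  0.0374]
top 0.052 [264 208  13  12 106] [ 0.5064 -0.0468  0.0576]
top 0.052 [281 211   5  11  23] [ 0.5011 -0.0821  0.0562]
top 0.052 [323 211   4   5   6] [ 0.5133 -0.1977  0.0561]
top 0.052 [289 215   3   7   9] [ 0.497  -0.1036  0.0548]
top 0.052 [227 223  29   8 127] [0.4698 0.0311 0.0595]
top 0.085 [284 205   7  20 102] [ 0.5005 -0.0909  0.1049]
top 0.085 [325 207   5   4   8] [ 0.5205 -0.1995  0.0854]
top 0.085 [330 242   4   4   7] [ 0.4295 -0.2103  0.0858]
top 0.085 [326 244   3   2   4] [ 0.4256 -0.1983  0.0856]
side 0.03 [290 191   7   6  31] [ 0.5144 -0.1995  0.0406]
side 0.03 [ 237  198   74   42 1454] [0.4814 0.011  0.0433]
side 0.03 [316 198   7   6  37] [ 0.4205 -0.1903  0.0399]
side 0.052 [292 188   5   4  16] [ 0.5126 -0.1997  0.0573]
side 0.052 [317 193   6   5  19] [ 0.4213 -0.1902  0.0571]
side 0.052 [268 199  20  11  99] [ 0.5028 -0.0599  0.0564]
side 0.052 [264 212  19  14  91] [0.4686 0.0354 0.0574]
side 0.085 [276 184  16  10 107] [ 0.4992 -0.0876  0.0987]
```

View pics/ta.png

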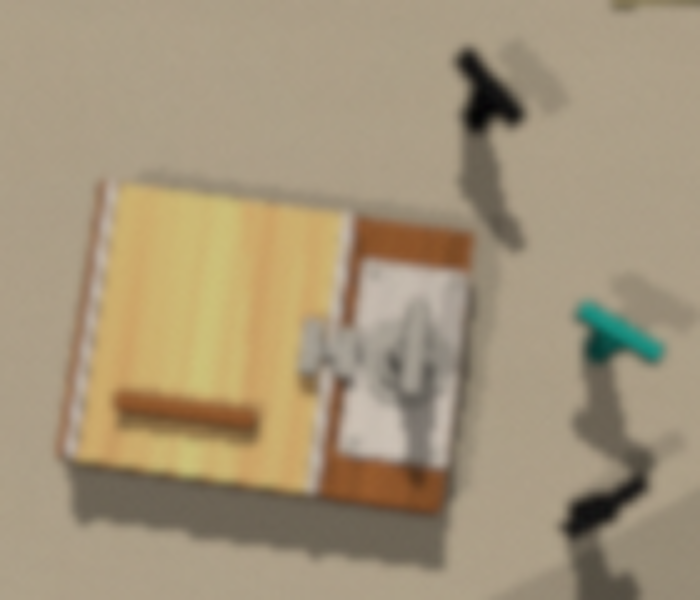

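View pics/sa.png

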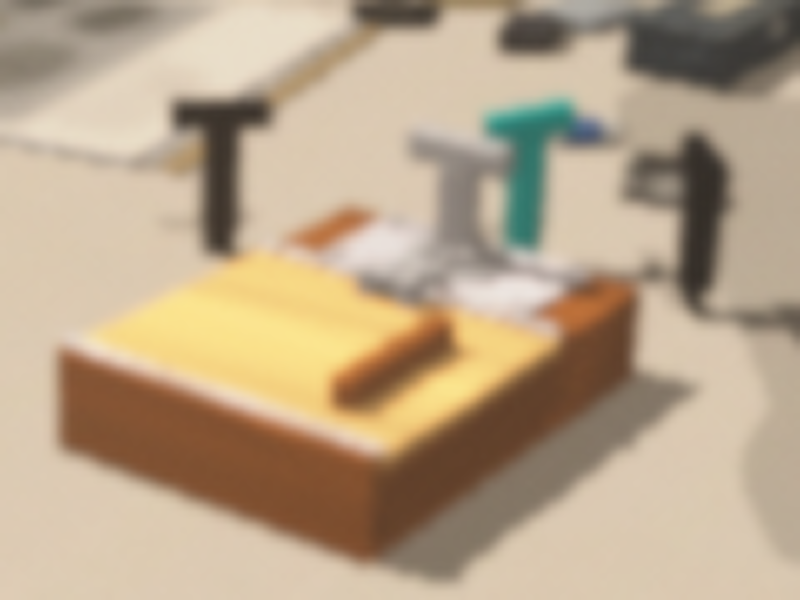

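The crops confirm the steel key (top crop 414,347; side crop 460,148). It stands in the collar with its bar roughly along world x. The black, teal and dark look-alikes stand on the table beside the box. The ridge is at top crop ≈(187,412).

```bash
python3 - <<'E'
from h import *
def pc(Q):
    c=Q.mean(0);w,V=np.linalg.eigh(np.cov((Q-c).T));a=V[:,-1];return c,np.arctan2(a[1],a[0]),np.ptp((Q-c)@a),np.ptp((Q-c)@V[:,0])
for n in("top","side"):
    P=cloud(n,np.load(f"pics/{n}0.npy"));X,Y,Z=P[...,0],P[...,1],P[...,2]
    near=np.hypot(X-.5,Y+.09)<.04
    if n=="top":
        m=near&(Z>.1)&(Z<.115);print("key top",P[m].mean(0),*pc(P[m][:,:2]))
        r=cv2.minAreaRect(P[m][:,:2].astype(np.float32)*1000);print(r,m.sum())
        m=(Z>.03)&(Z<.115)&(X>.35)&(X<.6)&(Y>-.15)&(Y<.12)
        k,l,s,c=cv2.connectedComponentsWithStats(m.astype(np.uint8));i=1+np.argmax(s[1:,4])
        q=P[(l==i)][:,:2].astype(np.float32)*1000;print("box",cv2.minAreaRect(q))
        m=(Z>.053)&(X>.4)&(X<.55)&(Y>-.01)&(Y<.07);print("ridge",P[m].mean(0),pc(P[m][:,:2]))
        m=(Z>.052)&(Z<.075)&(np.hypot(X-.5,Y+.09)<.03);print("collar?",P[m].mean(0))
    else:
        m=near&(Z>.085)&(Z<.12);print("key side",P[m].min(0),P[m].max(0),pc(P[m][:,:2]))
# corners from crop pixels at z .046
f=lambda x,y,z:atz("top",205+(x+.5)/5-.5,145+(y+.5)/5-.5,z)
C=[f(103,182,.047),f(66,457,.047),f(440,512,.046),f(472,232,.046)];print(np.round(C,4))
a,b=f(417,300,.108),f(411,395,.108);print("bar ends",a,b,np.arctan2(*(a-b)[1::-1]))
a,b=f(116,400,.061),f(256,420,.061);print("ridge",a,b,np.arctan2(*(a-b)[1::-1]))
# two-view bar centre
print("tri",tri((205+414.5/5-.4,145+347/5-.4),(215+460/6.667-.4,165+146/6.667-.4)))
E
```

```text
key top [ 0.50140801 -0.09121826  0.10681497] [ 0.50140801 -0.09121826] 3.0413483913943504 0.0493194392235926 0.011684623636857377
((500.9823303222656, -91.25928497314453), (11.66749382019043, 49.30870819091797), 84.33558654785156) 87
box ((510.5727233886719, -14.028244018554688), (216.1922149658203, 160.759765625), 83.5223159790039)
ridge [0.46972735 0.03056381 0.05960017] (array([0.46972735, 0.03056381]), np.float64(1.4565531316775924), np.float64(0.07763554314476759), np.float64(0.012016057227406769))
collar? [ 0.50056243 -0.08342583  0.05674944]
key side [ 0.47502441 -0.09606566  0.08515374] [ 0.52566281 -0.07937369  0.10764684] (array([ 0.49922163, -0.08764042]), np.float64(3.100310242607614), np.float64(0.050619259496345506), np.float64(0.017268501757618696))
[[ 0.5996  0.0818  0.047 ]
 [ 0.4426  0.0953  0.047 ]
 [ 0.4186 -0.1121  0.046 ]
 [ 0.5767 -0.1288  0.046 ]]
bar ends [ 0.5258701  -0.09258369  0.108     ] [ 0.47533554 -0.09002152  0.108     ] -0.050657812050572334
ridge [0.47349359 0.06790019 0.061     ] [ 0.46475124 -0.00931907  0.061     ] 1.458061662381651
tri (array([ 0.50111395, -0.09218821,  0.10269496]), np.float64(0.0008963490996875261))
```

```bash
python3 -m crank '[[1,35,-22,0,0.08],[1,72,-45,0,0.16],[1,108,-67,0,0.24],[1,144,-89,0,0.32],[1,180,-111,0,0.433],[1,216,-133,0,0.433],[1,252,-156,0,0.433],[1,288,-178,0,0.433],[1,324,-200,0,0.433],[1,360,-222,0,0.433],[1,396,-245,0,0.433],[1,425,-263,0,0.433]]' 20; python3 -m crank '[[1,12,-7,20,0],[1,18,-11,50,0],[1,18,-11,80,0],[1,18,-11,90,0],[1,18,-11,90,0]]'; python3 -c "
from h import *
print(telemetry.observe())"
```

```text
time: 1.1
tool_pos: [0.4859, -0.1095, 0.4045]
tool_rot: [3.142, 0.0, -0.1]
contact_force: [0.8, -1.0, 0.2]
opening: 0.0916
grip_force: 0.0
time: 1.52
tool_pos: [0.5033, -0.1021, 0.3121]
tool_rot: [-3.14, 0.006, -0.1]
contact_force: [0.5, -0.2, 0.3]
opening: 0.0916
grip_force: 0.0
{'time': 1.5167, 'qpos': array([-3.49406487e-01,  4.18437216e-01,  1.68646293e+00, -1.85771350e-04,
        1.04325270e+00,  1.32146744e+00]), 'qvel': array([-0.00826883, -0.05254143, -0.06642092,  0.00228461,  0.04528813,
        0.00207324]), 'joint_efforts': array([ 3.65013499e-01, -4.27763879e+01, -2.08124596e+01,  6.97959471e-02,
       -5.85650615e-01,  4.27737861e-03]), 'tool_pos': array([ 0.50328857, -0.1020869 ,  0.312083  ]), 'tool_rot': array([-3.14012884,  0.00639679, -0.09997887]), 'contact_force': array([ 0.45704476, -0.21856878,  0.33455213]), 'torque': array([-0.00243963,  0.01590872,  0.00238329]), 'grip_force': 0.0, 'opening': 0.09164369831537197}
```

```bash
python3 -m crank '[[1,-3,-10,0,0],[1,-3,-10,20,0],[1,-3,-10,40,0],[1,-3,-10,53,0],[1,-3,-10,53,0],[1,-3,-10,53,0]]'; python3 - <<'E'
from h import *
for n in("side","top"):
    p,d=vision.read_camera(n)
    u,v=proj(n,[.501,-.0913,.1]).astype(int)
    cv2.imwrite(f"pics/g{n}.png",cv2.resize(cv2.cvtColor(p,4)[v-40:v+40,u-50:u+50],(400,320),interpolation=2))
cv2.imwrite("pics/g.png",np.hstack([cv2.imread("pics/gside.png"),cv2.imread("pics/gtop.png")]))
print(telemetry.observe()["tool_pos"])
E
```

```text
time: 2.02
tool_pos: [0.5024, -0.0922, 0.2632]
tool_rot: [3.141, -0.002, -0.101]
contact_force: [-0.9, -0.3, 0.7]
opening: 0.0917
grip_force: 0.0
[ 0.50263271 -0.09230528  0.26367468]
```

View pics/g.png

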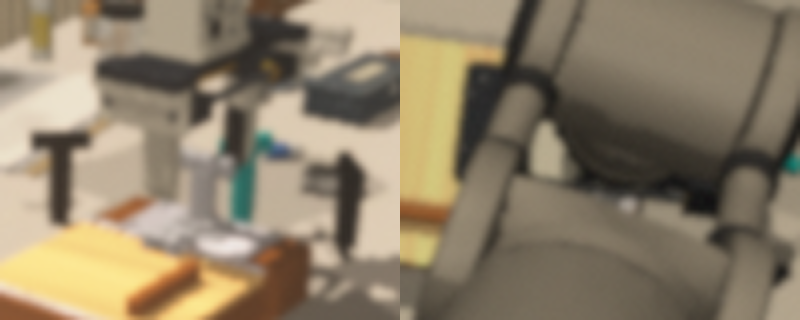

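The side crop (left) shows the fingers straddling the steel bar at ≈(205,165), clear of the black, teal and dark keys. The arm hides the key in the top view. I'll close the fingers.

```bash
python3 -m crank '[[1,-1,-1,4,0],[0,-1,-1,4,0],[-1,-1,-1,4,0],[-1,-1,-1,4,0],[-1,-1,-1,4,0],[-1,-1,-1,4,0],[-1,-1,-1,4,0],[-1,-1,-1,4,0],[-1,-1,-1,4,0]]' 30; python3 -c "
from h import *
print({k:telemetry.observe()[k] for k in('tool_pos','contact_force','torque')})"
```

```text
time: 2.87
tool_pos: [0.5012, -0.0911, 0.2577]
tool_rot: [3.142, 0.0, -0.1]
contact_force: [0.3, -0.1, -0.7]
opening: 0.0431
grip_force: 0.0
{'tool_pos': array([ 0.50120049, -0.0910854 ,  0.25767608]), 'contact_force': array([ 0.33636717, -0.13769689, -0.67025983]), 'torque': array([ 0.03478897, -0.02784954,  0.08316677])}
```

Still closing (about 80 mm/s).

```bash
python3 -m crank '[[-1,0,0,0,0],[-1,0,0,0,0],[-1,0,0,0,0],[-1,0,0,0,0],[-1,0,0,0,0],[-1,0,0,0,0],[-1,0,0,0,0]]' 30; python3 -c "
from h import *
print({k:telemetry.observe()[k] for k in('tool_pos','contact_force','torque')})"
```

```text
time: 3.45
tool_pos: [0.5012, -0.0911, 0.2577]
tool_rot: [3.141, -0.0, -0.1]
contact_force: [-0.0, -1.2, 0.4]
opening: 0.0185
grip_force: 29.9
{'tool_pos': array([ 0.50119025, -0.09112834,  0.25769191]), 'contact_force': array([-0.04543715, -1.1998102 ,  0.39436813]), 'torque': array([-0.12067568,  0.0065196 ,  0.03966943])}
```

Opening 18.5 mm with grip means the tips hold the 20 mm shank below the bar. I'll open a little, rise about 14 mm and pinch the 12 mm bar.

```bash
python3 -m crank '[[-0.4,0,0,0,0],[-0.4,0,0,0,0],[-0.4,0,0,0,0],[-0.4,0,0,-14,0],[-0.4,0,0,-14,0],[-1,0,0,-14,0],[-1,0,0,-14,0],[-1,0,0,-14,0],[-1,0,0,-14,0],[-1,0,0,-14,0],[-1,0,0,-14,0]]' 40; python3 -c "
from h import *
print({k:telemetry.observe()[k] for k in('tool_pos','contact_force','torque')})"
```

```text
time: 4.37
tool_pos: [0.5013, -0.0913, 0.2719]
tool_rot: [3.141, -0.001, -0.1]
contact_force: [-0.2, -1.5, 5.6]
opening: 0.0122
grip_force: 52.9
{'tool_pos': array([ 0.50133926, -0.09125815,  0.27187467]), 'contact_force': array([-0.23361091, -1.45356388,  5.56278998]), 'torque': array([-0.24325626,  0.07154973,  0.00823775])}
```

```bash
cat > s.py <<'E'
from h import *
o=telemetry.observe();print({k:np.round(o[k],3).tolist() for k in('time','tool_pos','tool_rot','contact_force','torque')})
E
python3 -m crank '[[-1,0,0,2,0],[-1,0,0,2,-0.06],[-1,0,0,2,-0.12],[-1,0,0,2,-0.18],[-1,0,0,2,-0.24]]'; python3 s.py
```

```text
time: 4.78
tool_pos: [0.5017, -0.0916, 0.2716]
tool_rot: [3.139, -0.003, 0.143]
contact_force: [-2.7, -2.5, 18.0]
opening: 0.0115
grip_force: 54.9
{'time': 4.783, 'tool_pos': [0.502, -0.092, 0.272], 'tool_rot': [3.139, -0.003, 0.143], 'contact_force': [-2.716, -2.461, 17.969], 'torque': [-0.622, 0.563, -0.114]}
```

```bash
python3 -m crank '[[-1,0,0,0,-0.06],[-1,0,0,0,-0.12],[-1,0,0,0,-0.18],[-1,0,0,0,-0.24],[-1,0,0,0,-0.3],[-1,0,0,0,-0.36],[-1,0,0,0,-0.42]]'; python3 s.py;python3 -m crank '[[-1,0,0,0,-0.06],[-1,0,0,0,-0.12],[-1,0,0,0,-0.18],[-1,0,0,0,-0.24],[-1,0,0,0,-0.3]]'; python3 s.py
```

```text
time: 5.37
tool_pos: [0.5016, -0.0917, 0.2715]
tool_rot: [3.138, -0.001, 0.563]
contact_force: [-3.4, -2.9, 17.2]
opening: 0.012
grip_force: 54.8
{'time': 5.367, 'tool_pos': [0.502, -0.092, 0.272], 'tool_rot': [3.138, -0.001, 0.563], 'contact_force': [-3.416, -2.873, 17.228], 'torque': [-0.72, 0.709, -0.109]}
time: 5.78
tool_pos: [0.5015, -0.0918, 0.2714]
tool_rot: [3.138, 0.0, 0.863]
contact_force: [-3.6, -4.1, 16.7]
opening: 0.0114
grip_force: 54.6
{'time': 5.783, 'tool_pos': [0.501, -0.092, 0.271], 'tool_rot': [3.138, 0.0, 0.863], 'contact_force': [-3.618, -4.117, 16.729], 'torque': [-0.906, 0.749, -0.105]}
```

```bash
python3 -m crank '[[-1,0,0,0,-0.05],[-1,0,0,0,-0.1],[-1,0,0,0,-0.15],[-1,0,0,0,-0.2],[-1,0,0,0,-0.25]]'; python3 s.py;python3 -m crank '[[-1,0,0,0,-0.05],[-1,0,0,0,-0.1],[-1,0,0,0,-0.15],[-1,0,0,0,-0.2],[-1,0,0,0,-0.2]]'; python3 s.py
```

```text
time: 6.2
tool_pos: [0.5014, -0.0919, 0.2713]
tool_rot: [3.138, 0.002, 1.113]
contact_force: [-3.8, -5.6, 15.2]
opening: 0.0119
grip_force: 54.5
{'time': 6.2, 'tool_pos': [0.501, -0.092, 0.271], 'tool_rot': [3.138, 0.002, 1.113], 'contact_force': [-3.84, -5.625, 15.237], 'torque': [-1.172, 0.691, -0.085]}
time: 6.62
tool_pos: [0.5014, -0.0919, 0.2709]
tool_rot: [3.139, 0.002, 1.313]
contact_force: [-3.7, -4.2, 12.9]
opening: 0.0117
grip_force: 54.2
{'time': 6.617, 'tool_pos': [0.501, -0.092, 0.271], 'tool_rot': [3.139, 0.002, 1.313], 'contact_force': [-3.678, -4.229, 12.87], 'torque': [-1.048, 0.543, -0.068]}
```

```bash
python3 -m crank '[[-1,0,0,1,-0.05],[-1,0,0,1,-0.1],[-1,0,0,1,-0.1]]'; python3 s.py;python3 -m crank '[[-1,0,0,0,-0.05],[-1,0,0,0,-0.05]]'; python3 s.py
```

```text
time: 6.87
tool_pos: [0.5011, -0.0917, 0.2686]
tool_rot: [-3.142, 0.001, 1.412]
contact_force: [-1.5, -6.3, 2.5]
opening: 0.0116
grip_force: 54.1
{'time': 6.867, 'tool_pos': [0.501, -0.092, 0.269], 'tool_rot': [-3.142, 0.001, 1.412], 'contact_force': [-1.5, -6.256, 2.452], 'torque': [-1.187, 0.13, 0.007]}
time: 7.03
tool_pos: [0.5012, -0.0917, 0.2684]
tool_rot: [-3.141, 0.001, 1.461]
contact_force: [-0.8, -4.7, 1.2]
opening: 0.0117
grip_force: 53.9
{'time': 7.033, 'tool_pos': [0.501, -0.092, 0.268], 'tool_rot': [-3.141, 0.001, 1.461], 'contact_force': [-0.8, -4.681, 1.189], 'torque': [-1.133, 0.079, -0.005]}
```

It dropped: the force vanished at yaw ≈1.41. I'll push down to full depth, 12 mm below the start.

```bash
python3 -m crank '[[-1,0,0,3,0.02],[-1,0,0,5,0.02],[-1,0,0,7,0.02],[-1,0,0,9,0.02],[-1,0,0,9.5,0.02]]'; python3 s.py
```

```text
time: 7.45
tool_pos: [0.5013, -0.0918, 0.2599]
tool_rot: [3.141, 0.002, 1.439]
contact_force: [-3.5, -5.5, 14.5]
opening: 0.0111
grip_force: 54.9
{'time': 7.45, 'tool_pos': [0.501, -0.092, 0.26], 'tool_rot': [3.141, 0.002, 1.439], 'contact_force': [-3.502, -5.528, 14.548], 'torque': [-1.113, 0.662, -0.018]}
```

Down 12 mm and seated. Now I'll turn it clockwise.

```bash
python3 -m crank '[[-1,0,0,-0.5,0.08],[-1,0,0,-0.5,0.16],[-1,0,0,-0.5,0.24],[-1,0,0,-0.5,0.32],[-1,0,0,-0.5,0.4],[-1,0,0,-0.5,0.48],[-1,0,0,-0.5,0.56],[-1,0,0,-0.5,0.64],[-1,0,0,-0.5,0.72],[-1,0,0,-0.5,0.8]]'; python3 s.py; python3 -m crank '[[-1,0,0,0,0.08],[-1,0,0,0,0.16],[-1,0,0,0,0.24],[-1,0,0,0,0.32],[-1,0,0,0,0.4],[-1,0,0,0,0.48],[-1,0,0,0,0.56],[-1,0,0,0,0.64]]'; python3 s.py
```

```text
time: 8.28
tool_pos: [0.5012, -0.0915, 0.26]
tool_rot: [3.141, 0.001, 0.635]
contact_force: [-1.7, -3.7, 6.5]
opening: 0.0114
grip_force: 54.5
{'time': 8.283, 'tool_pos': [0.501, -0.091, 0.26], 'tool_rot': [3.141, 0.001, 0.635], 'contact_force': [-1.709, -3.737, 6.506], 'torque': [-0.845, 0.344, 0.089]}
time: 8.95
tool_pos: [0.5015, -0.0915, 0.2601]
tool_rot: [3.14, -0.001, -0.005]
contact_force: [0.1, -3.7, 5.6]
opening: 0.0113
grip_force: 54.5
{'time': 8.95, 'tool_pos': [0.502, -0.091, 0.26], 'tool_rot': [3.14, -0.001, -0.005], 'contact_force': [0.062, -3.737, 5.611], 'torque': [-0.702, -0.047, 0.068]}
```

```bash
python3 -m crank '[[-1,0,0,0,0.05],[-1,0,0,0,0.1],[-1,0,0,0,0.15],[-1,0,0,0,0.15]]'; python3 s.py; python3 -m crank '[[-1,0,0,0,0.04],[-1,0,0,0,0.08],[-1,0,0,0,0.08]]'; python3 s.py
```

```text
time: 9.28
tool_pos: [0.5016, -0.0915, 0.2601]
tool_rot: [3.141, -0.002, -0.154]
contact_force: [-0.1, -3.5, 6.4]
opening: 0.0115
grip_force: 54.5
{'time': 9.283, 'tool_pos': [0.502, -0.091, 0.26], 'tool_rot': [3.141, -0.002, -0.154], 'contact_force': [-0.122, -3.472, 6.377], 'torque': [-0.775, -0.119, 0.034]}
time: 9.53
tool_pos: [0.5016, -0.0915, 0.2601]
tool_rot: [3.141, -0.002, -0.233]
contact_force: [0.8, -3.8, 6.3]
opening: 0.0114
grip_force: 54.6
{'time': 9.533, 'tool_pos': [0.502, -0.091, 0.26], 'tool_rot': [3.141, -0.002, -0.233], 'contact_force': [0.789, -3.768, 6.291], 'torque': [-0.856, -0.151, 0.057]}
```

```bash
python3 -m crank '[[-1,0,0,0,0.04],[-1,0,0,0,0.08],[-1,0,0,0,0.08]]'; python3 s.py; python3 -m crank '[[-1,0,0,0,0.04],[-1,0,0,0,0.06],[-1,0,0,0,0.06]]'; python3 s.py
```

```text
time: 9.78
tool_pos: [0.5017, -0.0915, 0.2601]
tool_rot: [3.141, -0.002, -0.311]
contact_force: [0.5, -2.9, 5.2]
opening: 0.0119
grip_force: 54.6
{'time': 9.783, 'tool_pos': [0.502, -0.091, 0.26], 'tool_rot': [3.141, -0.002, -0.311], 'contact_force': [0.515, -2.943, 5.176], 'torque': [-0.911, -0.25, 0.167]}
time: 10.03
tool_pos: [0.5016, -0.0914, 0.2601]
tool_rot: [3.141, -0.002, -0.37]
contact_force: [0.4, -3.7, 5.1]
opening: 0.0117
grip_force: 54.6
{'time': 10.033, 'tool_pos': [0.502, -0.091, 0.26], 'tool_rot': [3.141, -0.002, -0.37], 'contact_force': [0.376, -3.699, 5.07], 'torque': [-0.819, -0.24, 0.259]}
```

The torque climbs to 0.26 N m, so that's the clockwise stop. I'll release and rise.

```bash
python3 -m crank '[[-1,0,0,0,-0.06],[-0.4,0,0,0,-0.06],[-0.4,0,0,0,-0.06],[-0.4,0,0,0,-0.06],[-0.4,0,0,0,-0.06],[-0.4,0,0,-20,-0.06],[-0.4,0,0,-50,-0.06],[-0.4,0,0,-80,-0.06],[-0.4,-40,0,-80,-0.06],[-0.4,-80,0,-80,-0.06],[-0.4,-80,0,-80,-0.06]]'; python3 s.py; python3 - <<'E'
from h import *
P=[]
for n in("side","top"):
    p,d=vision.read_camera(n); np.save(f"pics/{n}1.npy",d)
    u,v=proj(n,[.501,-.05,.07]).astype(int)
    P.append(cv2.resize(cv2.cvtColor(p,4)[v-50:v+50,u-50:u+50],(400,400),interpolation=2))
cv2.imwrite("pics/k.png",np.hstack(P))
d=np.load("pics/side1.npy");Q=cloud("side",d);m=(Q[...,2]>.075)&(Q[...,2]<.12)&(np.hypot(Q[...,0]-.5,Q[...,1]+.09)<.035)
print(Q[m].min(0),Q[m].max(0),Q[m].mean(0))
E
```

```text
time: 10.95
tool_pos: [0.4196, -0.0589, 0.3374]
tool_rot: [-3.14, 0.013, -0.309]
contact_force: [-0.3, 1.2, -0.4]
opening: 0.0275
grip_force: 0.0
{'time': 10.95, 'tool_pos': [0.42, -0.059, 0.337], 'tool_rot': [-3.14, 0.013, -0.309], 'contact_force': [-0.344, 1.157, -0.387], 'torque': [-0.003, 0.065, 0.056]}
[ 0.47707602 -0.1010023   0.0750246 ] [ 0.52658836 -0.07883572  0.09561847] [ 0.5003829  -0.08774529  0.08728135]
```

View pics/k.png

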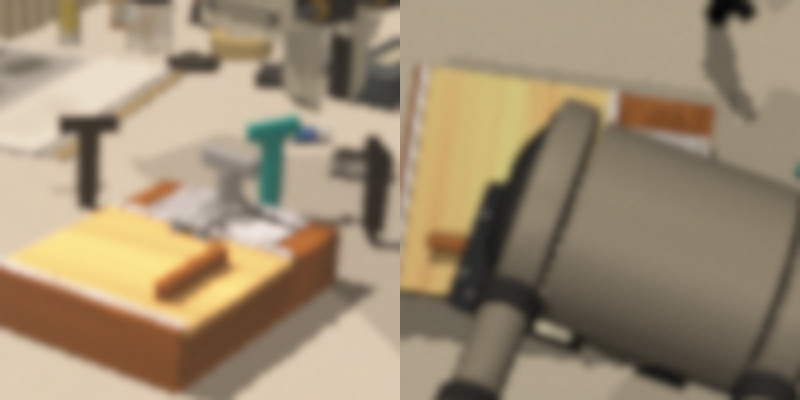

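The side crop shows the key down (bar top ≈0.096 m) with its bar along the box's x, and nothing else disturbed. Next I'll close the fingers, move behind the ridge and align to the box.

```bash
python3 -m crank '[[-1,-2,-30,0,-0.1],[-1,-4,-60,0,-0.196],[-1,-7,-94,0,-0.196],[-1,-7,-94,30,-0.196],[-1,-7,-94,60,-0.196],[-1,-7,-94,85,-0.196],[-1,-7,-94,98,-0.196],[-1,-7,-94,98,-0.196],[-1,-7,-94,98,-0.196]]' 20; python3 s.py
```

```text
time: 11.8
tool_pos: [0.4494, 0.0295, 0.241]
tool_rot: [-3.141, 0.002, -0.114]
contact_force: [-1.3, 0.7, 0.4]
opening: 0.0005
grip_force: 0.0
{'time': 11.8, 'tool_pos': [0.449, 0.029, 0.241], 'tool_rot': [-3.141, 0.002, -0.114], 'contact_force': [-1.251, 0.68, 0.403], 'torque': [0.017, 0.003, -0.005]}
```

```bash
python3 -m crank '[[-1,-9,0,0,0],[-1,-9,0,5,0],[-1,-9,0,11,0],[-1,-9,0,11,0],[-1,-9,0,11,0]]' ; python3 s.py; python3 - <<'E'
from h import *
p,d=vision.read_camera("side")
u,v=proj("side",[.46,.03,.05]).astype(int)
cv2.imwrite("pics/r.png",cv2.resize(cv2.cvtColor(p,4)[v-40:v+40,u-50:u+50],(500,400),interpolation=2))
E
```

```text
time: 12.22
tool_pos: [0.4397, 0.0305, 0.2308]
tool_rot: [3.142, -0.0, -0.114]
contact_force: [-1.3, -0.3, -0.1]
opening: 0.0002
grip_force: 0.0
{'time': 12.217, 'tool_pos': [0.44, 0.031, 0.231], 'tool_rot': [3.142, -0.0, -0.114], 'contact_force': [-1.293, -0.312, -0.12], 'torque': [-0.006, -0.023, 0.021]}
```

View pics/r.png

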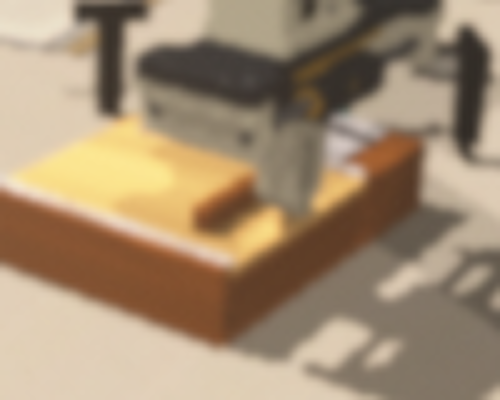

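The side crop shows the closed fingertips at (300,200), just behind the ridge (225,200) and above the lid. Now the push.

```bash
python3 -m crank '[[-1,6,0,0,0],[-1,12,0,0,0],[-1,20,0,0,0],[-1,28,0,0,0],[-1,36,0,0,0]]' ; python3 s.py
```

```text
time: 12.68
tool_pos: [0.4764, 0.0264, 0.2308]
tool_rot: [3.142, 0.0, -0.114]
contact_force: [-2.3, 0.7, 0.5]
opening: 0.0005
grip_force: 0.9
{'time': 12.683, 'tool_pos': [0.476, 0.026, 0.231], 'tool_rot': [3.142, 0.0, -0.114], 'contact_force': [-2.271, 0.73, 0.52], 'torque': [0.132, 0.3, -0.016]}
```

Low force (~2 N), so the lid is sliding.

```bash
python3 -m crank '[[-1,8,0,0,0],[-1,16,0,0,0],[-1,24,0,0,0],[-1,32,0,0,0],[-1,40,0,0,0],[-1,48,0,0,0],[-1,56,0,0,0],[-1,64,0,0,0],[-1,64,0,0,0]]' ; python3 s.py; python3 -m crank '[[-1,3,0,0,0],[-1,6,0,0,0],[-1,9,0,0,0],[-1,9,0,0,0]]' ; python3 s.py
```

```text
time: 13.43
tool_pos: [0.5407, 0.0188, 0.2308]
tool_rot: [3.141, -0.002, -0.114]
contact_force: [0.0, 0.1, -0.1]
opening: 0.0006
grip_force: 0.0
{'time': 13.433, 'tool_pos': [0.541, 0.019, 0.231], 'tool_rot': [3.141, -0.002, -0.114], 'contact_force': [0.01, 0.088, -0.117], 'torque': [0.04, 0.055, -0.027]}
time: 13.77
tool_pos: [0.5483, 0.018, 0.2307]
tool_rot: [3.141, -0.0, -0.114]
contact_force: [-0.3, 0.1, 0.1]
opening: 0.0002
grip_force: 0.0
{'time': 13.767, 'tool_pos': [0.548, 0.018, 0.231], 'tool_rot': [3.141, -0.0, -0.114], 'contact_force': [-0.256, 0.061, 0.064], 'torque': [0.008, 0.069, -0.012]}
```

```bash
python3 -m crank '[[-1,2,0,0,0],[-1,4,0,0,0],[-1,6,0,0,0],[-1,6,0,0,0]]' ; python3 s.py; python3 -m crank '[[-1,1,0,0,0],[-1,2,0,0,0],[-1,2,0,0,0]]' ; python3 s.py
```

```text
time: 14.1
tool_pos: [0.5531, 0.0176, 0.2306]
tool_rot: [3.141, 0.004, -0.114]
contact_force: [-7.2, 0.2, 4.2]
opening: 0.0008
grip_force: 3.5
{'time': 14.1, 'tool_pos': [0.553, 0.018, 0.231], 'tool_rot': [3.141, 0.004, -0.114], 'contact_force': [-7.239, 0.246, 4.161], 'torque': [0.031, 1.14, -0.011]}
time: 14.35
tool_pos: [0.5538, 0.0175, 0.2305]
tool_rot: [3.141, 0.008, -0.114]
contact_force: [-13.0, 0.6, 9.2]
opening: 0.0006
grip_force: 6.5
{'time': 14.35, 'tool_pos': [0.554, 0.018, 0.231], 'tool_rot': [3.141, 0.008, -0.114], 'contact_force': [-13.023, 0.594, 9.242], 'torque': [0.07, 2.163, -0.007]}
```

It's hard against the stop, 13 N. I'll back off, lift and move clear to look.

```bash
python3 -m crank '[[-1,-6,0,0,0],[-1,-14,0,0,0],[-1,-14,0,-30,0],[-1,-14,0,-65,0],[-1,-14,0,-105,0],[-1,-14,0,-140,0],[-1,-40,35,-150,0],[-1,-60,70,-150,0],[-1,-80,110,-150,0],[-1,-100,150,-150,0],[-1,-110,190,-150,0],[-1,-110,225,-150,0]]'; python3 -m crank '[[-1,-20,40,0,0],[-1,-30,80,0,0],[-1,-30,120,0,0],[-1,-30,120,0,0],[-1,-30,120,0,0]]'; python3 s.py; python3 - <<'E'
from h import *
P=[]
for n in("top","side"):
    p,d=vision.read_camera(n); np.save(f"pics/{n}2.npy",d)
    u,v=proj(n,[.53,-.03,.05]).astype(int)
    P.append(cv2.resize(cv2.cvtColor(p,4)[v-60:v+60,u-60:u+60],(400,400),interpolation=2))
cv2.imwrite("pics/e.png",np.hstack(P))
Q=cloud("top",np.load("pics/top2.npy"));X,Y,Z=Q[...,0],Q[...,1],Q[...,2]
m=(Z>.08)&(Z<.11)&(np.hypot(X-.5,Y+.09)<.035);print("key",Q[m].mean(0),cv2.minAreaRect(Q[m][:,:2].astype(np.float32)*1000))
m=(Z>.053)&(Z<.07)&(X>.5)&(X<.62)&(Y>-.02)&(Y<.07);print("ridge",Q[m].mean(0))
E
```

```text
time: 15.35
tool_pos: [0.4188, -0.1942, 0.3812]
tool_rot: [3.141, -0.001, -0.114]
contact_force: [1.8, -0.5, 0.8]
opening: 0.0007
grip_force: 0.0
time: 15.77
tool_pos: [0.3768, -0.3112, 0.3806]
tool_rot: [3.141, -0.001, -0.118]
contact_force: [-0.3, 0.7, 0.1]
opening: 0.0007
grip_force: 0.0
{'time': 15.767, 'tool_pos': [0.377, -0.311, 0.381], 'tool_rot': [3.141, -0.001, -0.118], 'contact_force': [-0.332, 0.657, 0.106], 'torque': [0.062, -0.0, -0.013]}
key [ 0.50136928 -0.09106578  0.09317281] ((502.0337829589844, -91.84793090820312), (18.2930850982666, 52.084503173828125), 67.57218170166016)
ridge [0.56896309 0.01985634 0.05957909]
```

View pics/e.png

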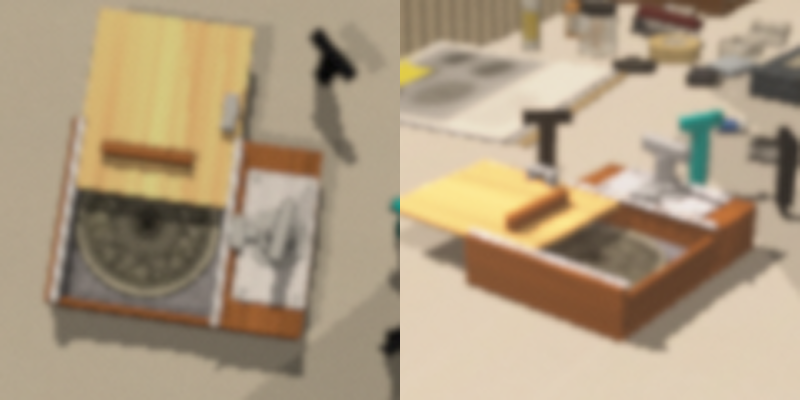

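The lid has moved 99.9 mm, the mirror (top crop 150,240) is uncovered, the key (275,230) is down and turned, and the look-alike keys stand where they were. I'll hand it in.

```bash
python3 -c "
from cell import ticket
print(ticket.hand_in())"
```

```text
the job is handed in; nothing more can be done
None
```

The job is handed in, with no verdict returned: the key is down and turned fully clockwise, the lid is fully open (99.9 mm measured), the robot is clear of everything, and it took about 16 of the 54 s; the last pictures were close crops of the box, so the tape reel, loupe, eraser and tray were not rechecked, though the arm's path kept clear of them.

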